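Tip the refill carton over into its outline on the scoop mat

TASK

The cardboard refill carton standing at one end of the scoop mat has to lie flat inside the white outline in the middle of the mat, ready to be opened. Push it high up with the fingertips so that it topples onto its broad face, away from its end of the mat and onto the outlined place, and push it along as needed until it lies wholly inside the outline. Only push, do not grip or lift it, and leave the cat figurine at the other end and the scoop where they are.

Things in the scene. Friction and masses are not known exactly. Their poses are not given: they have to be found in the camera images.
- mat: flat grey silicone mat fixed to the console, 190 (x) x 440 (y) x 3 mm; origin centred on its underside. Centred on it a white rectangular outline (4 mm line, marking only) measures 150 mm along x and 220 mm along y inside the line, so its ends lie at y = -110 and +110 mm. The carton stands on the mat outside one end (+y or -y). A fixed organiser and canister, 130 mm high, stand at x > 140 mm
- carton: closed cardboard carton, about 0.2 kg, 85 (x) x 55 (y) x 150 mm (z); origin at the centre of its underside, z up its height. Its broad faces look along its +y and -y along the mat. It starts standing on the mat (underside 3 mm above the console). Pushed near its foot it slides; pushed near its top it tips over the foot edge on the far side, falling once leaned 20 degrees; lying it is 55 mm high
- foot_a (a point): point on the carton's underside at mid thickness, at its narrow side x = -42.5 mm (carton frame)
- foot_b (a point): point on the carton's underside at mid thickness, at its narrow side x = +42.5 mm
- head_a (a point): point on the carton's top at mid thickness, at x = -42.5 mm (150 mm above foot_a)
- head_b (a point): point on the carton's top at mid thickness, at x = +42.5 mm (150 mm above foot_b)
- cat: white ceramic seated cat figurine, loose, 0.3 kg, 126 mm high on a round base of 60 mm diameter; origin at the centre of its underside; stands on the mat at the end opposite the carton
- scoop: coral plastic scoop lying on the console between the robot and the mat, loose: an open pan 75 (x) x 95 (y) x 28 mm high with a round 16 mm handle reaching to 158 mm along its -y; origin under the centre of the pan
Not all that is in view belongs to the job. Leave any green look-alike of the carton alone. What is shaped like the cat but turquoise is not meant.

How it is judged (in metres and radians):
On the way:
1. the carton has toppled onto a broad face, its top pointing away from its end of the mat ((angle between carton's own y axis and vertical below 0.08 rad or angle between carton's own y axis and vertical above 3.06 rad) and height (world z) of each of foot_a, head_a below 0.04 m and ((y of foot_a in the frame of mat above 0 m and y of head_a in the frame of mat below 0.06 m) or (y of foot_a in the frame of mat below 0 m and y of head_a in the frame of mat above -0.06 m))), for 0.2 s.
At the end, for the whole second after the job is handed in: the carton lies at rest on a broad face (within 0.08 rad) on the mat, its four foot and head points inside the outline (its 4 mm line included); the cat stands within 20 mm of where it was and the scoop lies within 30 mm of where it was ((angle between carton's own y axis and vertical below 0.08 rad or angle between carton's own y axis and vertical above 3.06 rad) and height (world z) of each of foot_a, head_a below 0.04 m and x of foot_a in the frame of mat between -0.079 and 0.079 m and y of foot_a in the frame of mat between -0.114 and 0.114 m and x of foot_b in the frame of mat between -0.079 and 0.079 m and y of foot_b in the frame of mat between -0.114 and 0.114 m and x of head_a in the frame of mat between -0.079 and 0.079 m and y of head_a in the frame of mat between -0.114 and 0.114 m and x of head_b in the frame of mat between -0.079 and 0.079 m and y of head_b in the frame of mat between -0.114 and 0.114 m and linear speed of carton below 0.02 m/s and angular speed of carton below 0.2 rad/s and distance of cat from where it was at the start of the episode below 0.02 m and angle between cat's own z axis and vertical below 0.1 rad and distance of scoop from where it was at the start of the episode below 0.03 m); the robot touches nothing.
It fails at once if the carton is lifted or carried (all of it more than about 15 mm off the mat) (height (world z) of each of foot_a, foot_b, head_a, head_b above 0.045 m or (angle between carton's own z axis and vertical below 0.3 rad and height (world z) of each of foot_a, foot_b above 0.02 m)).
It fails at once if the cat is shifted 20 mm or tipped (distance of cat from where it was at the start of the episode above 0.02 m or angle between cat's own z axis and vertical above 0.3 rad).
It fails at once if the scoop is shifted 30 mm (distance of scoop from where it was at the start of the episode above 0.03 m).
It also fails if it takes over 45 s, if anything falls off the work surface, if the arm or the gripper's body presses on something with over 40 N, if the wrist force passes 120 N, or if a joint passes its speed limit or range.

ROBOT

A 6-joint arm with a two-finger parallel gripper is mounted at the origin on the work surface. World frame = base frame: x ahead of the robot, y to its left, z up, the work surface at z = 0. Lengths are in m, angles in degrees, forces in N, time in s.
With the tool pointing down it reaches from about 0.375 to 0.975 m from the base axis. Payload 3.8 kg.
Tool frame: the origin (TCP) lies midway between the tips of the shut fingers; the grasp point (between the pads) lies grasp_offset behind it (grasp_offset is the distance from the TCP to the grasp point, in m); z points along the fingers, y is the direction in which the jaws open and shut (so a half turn about z gives the same grasp; the last joint's range is limited). The gripper opens to 85 mm and grips with 20 to 120 N. Pads are 22 mm wide; open, the fingers measure 114 mm over their backs; the gripper's body (76 mm by 85 mm) begins 54 mm behind the grasp point. The pads swing forward as they close: fully open they stand 13 mm farther back than shut.
Start: joints at [66.526, 15.12, 91.902, -0, 72.978, -2.114], TCP at [0.246, 0.629, 0.231] pointing down, gripper open.
Joint ranges: [-150.88, 150.88], [-54.13, 125.18], [17.81, 147.31], [-75.09, 255.09], [0, 152.58], [-146.25, 146.25]. Speed limits (degrees/s): [147.25, 147.25, 180, 180, 180, 180].

INTERFACE

Orientations are given as [roll, pitch, yaw] about the fixed x, y, z axes, in that order (R = Rz(yaw) Ry(pitch) Rx(roll)).
In Python, from rig import sense, grab_frame, job_done, grasp_offset gives the robot as it stands. The module is installed in compiled form; this text tells all that it offers.
- The arm moves only by the shell command python3 -m crank 'ROWS' [OPENING] [FORCE]. ROWS is JSON, a list of rows, each a list of 2 entries, a list of its own where there are three numbers: the shift along the tool's x, y, z in cm, then the turn about the tool's z in rad. In form: [[[tx, ty, tz], turn], ...]. A call has 1 to 10 rows; each row shifts and turns the commanded pose from where the row before left it, along the tool's axes as they then stand; what a row does not reach is not made up. A row lasts 1/10 s, in which the tool goes at most 50 mm and 8.59 degrees, less where a joint would pass 70% of its speed; a pose out of reach is approached as far as the arm can. A call is refused whole if a number of a shift passes 5 or a number of a turn 0.15, either way. A call with a gripper value outside its range is refused whole. OPENING is the closure in counts, from 0 (fully open) to 255 (shut), set as the call begins (- or left out, the last holds). The fingers move at their own pace and stop on an object; FORCE is the grip in N (left out, the last holds). Time passes only in rows, so rows that do not move let the fingers close. It gives the time, the measured TCP pose, the force and the opening at its end, in the units of the state.
- sense(): the state, without advancing time (a new reading comes with each control period).
- grab_frame(name): name is "scene" or "top" or "wrist"; returns a dict with "frame" (480x640x3 uint8, blue, green, red), "camera_matrix" (3x3 intrinsics, pixels), "R" (3x3) and "t" (3): a world point X has camera coordinates R X + t. Camera axes: x right, y down, z forward; pixel columns grow to the right and rows downward; lengths in m; the calibration is good to about 2 mm. A picture is of the moment at which its call begins. There is no depth.
- job_done(): hands the job in, once; it reports no verdict.
The state is a dict: "time": time; "joints": joint angles; "qd": joint speeds; "effort": joint torques, N m; "position": TCP position; "tool_rot": TCP orientation; "contact_force": force on the tool from outside, world axes, zero at the start; "moment": the same for the moment, N m; "finger_gap": opening from 0.0 (shut) to 1.0 (fully open).
Only numpy, scipy, OpenCV 4.12 (cv2) and the standard library are available. Lean on these libraries where they do the work, as an engineer would, in place of code of your own. Each camera call takes 0.05 s, during which the arm holds its last target.

## Working session

There is one attempt and no reset: what is moved stays moved. The work goes in short steps, Python scripts to look and compute and a shell command to move; the robot and the scene stay as the last step left them, time stands still between calls to the robot, and variables do not carry over. Pictures are saved under pics/ and viewed, and the job is handed in when it is done.

```bash
mkdir -p pics; python3 - <<'E'
from rig import *
import cv2
s=sense();print(s['time'],s['position'],s['tool_rot'],s['contact_force'],s['finger_gap'],grasp_offset)
for n in("scene","top"):
    f=grab_frame(n);cv2.imwrite(f"pics/{n}0.png",f["frame"]);print(n,f["camera_matrix"],f["R"],f["t"])
E
```

```text
0.0 [0.24557301 0.62794478 0.22993254] [-1.79869742e+02 -4.02149417e-03  1.58638527e+02] [-0.22571099 -0.23971683 -0.31923985] 0.9982558638743008 0.0187
scene [[624.94066969   0.         321.62603786]
 [  0.         624.94066969 242.46149562]
 [  0.           0.           1.        ]] [[ 0.57410609  0.81873466  0.00870316]
 [ 0.59536586 -0.41013316 -0.69089093]
 [-0.5620869   0.40182626 -0.72290662]] [-0.26783988 -0.21111428  1.6627058 ]
top [[587.15895131   0.         326.05293846]
 [  0.         587.15895131 244.3884808 ]
 [  0.           0.           1.        ]] [[-0.02133017 -0.9997344  -0.0087264 ]
 [-0.98220454  0.02258364 -0.18645164]
 [ 0.1865992   0.00459406 -0.98242538]] [-0.01978188  0.48986822  1.31181419]
```

View pics/scene0.png

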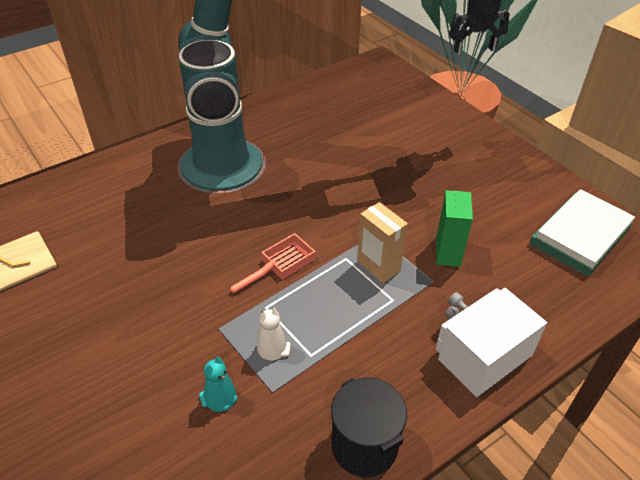

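View pics/top0.png

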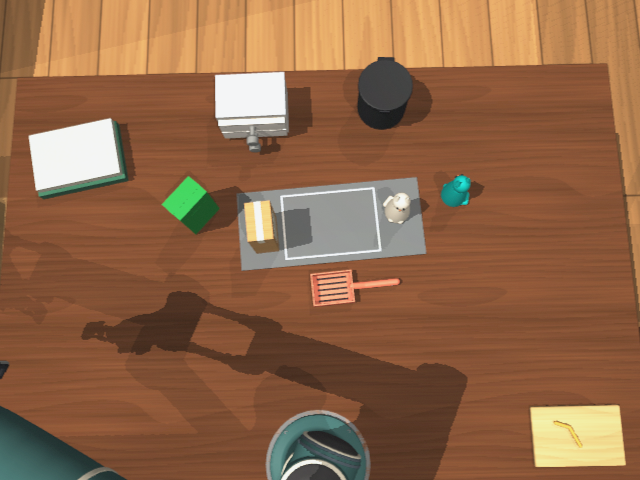

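The candidates for the carton are the brown one with white tape (top image 260,225) and the green box (190,205). The brown one stands on the mat's left end (+y), so that is the one meant. For the cat, the white figurine (397,207) stands on the mat and the turquoise one (457,190) is off it, so the white one is meant. I'll confirm this in a crop and measure.

```bash
cat > h.py <<'E'
import numpy as np,cv2
from rig import *
def ray(f,px,z):
    K,R,t=[np.array(f[k],float) for k in("camera_matrix","R","t")]
    px=np.atleast_2d(px).astype(float)
    d=(np.linalg.inv(K)@np.c_[px,np.ones(len(px))].T).T@R
    c=-R.T@t
    return c+d*((z-c[2])/d[:,2])[:,None]
def comps(m,x0=0,amin=30):
    n,l,s,c=cv2.connectedComponentsWithStats(m.astype(np.uint8))
    return [(s[i],l==i) for i in np.argsort(-s[:,4]) if i and s[i,4]>amin]
E
python3 - <<'E'
from h import *
f=grab_frame("top");im=f["frame"]
g=grab_frame("scene")
a=cv2.resize(im[160:320,150:500],None,fx=2.2,fy=2.2,interpolation=cv2.INTER_CUBIC)
cv2.imwrite("pics/crop1.png",a)
b=cv2.resize(g["frame"][180:400,190:490],None,fx=2.6,fy=2.6,interpolation=cv2.INTER_CUBIC)
cv2.imwrite("pics/crop2.png",b)
hsv=cv2.cvtColor(im,cv2.COLOR_BGR2HSV)
w=(hsv[...,1]<40)&(hsv[...,2]>190); w[:170]=0;w[275:]=0;w[:,:230]=0;w[:,440:]=0
for s,m in comps(w)[:4]:
    print("white",s); 
    if s[2]>80:
        h=cv2.convexHull(np.argwhere(m)[:,::-1].astype(np.int32))
        r=cv2.minAreaRect(h);P=cv2.boxPoints(r);print(P);print(ray(f,P,.003))
for y,x in((225,255),(210,250),(245,262),(230,330)):print(hsv[y,x])
E
```

```text
white [280 187 102  73 669]
[[278.74588 195.20493]
 [375.40164 186.41803]
 [381.2623  250.88522]
 [284.60654 259.67212]]
[[ 0.62160269  0.08178499  0.003     ]
 [ 0.63811103 -0.15341389  0.003     ]
 [ 0.47871908 -0.16146183  0.003     ]
 [ 0.4627734   0.06884737  0.003     ]]
white [253 201  11  40 277]
white [383 193  26  20 275]
[ 23  49 245]
[ 22 112 245]
[ 16 128 120]
[ 60   2 152]
```

View pics/crop1.png

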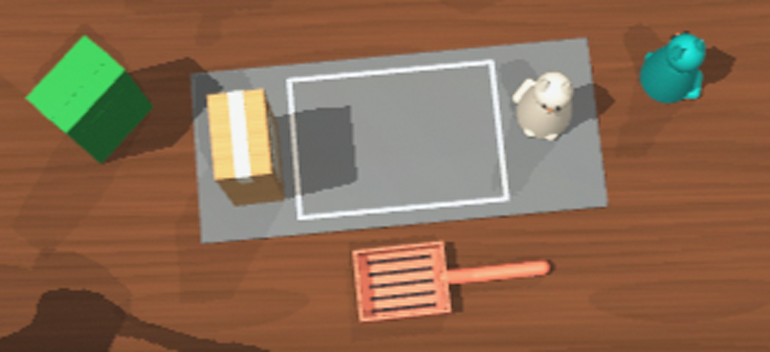

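View pics/crop2.png

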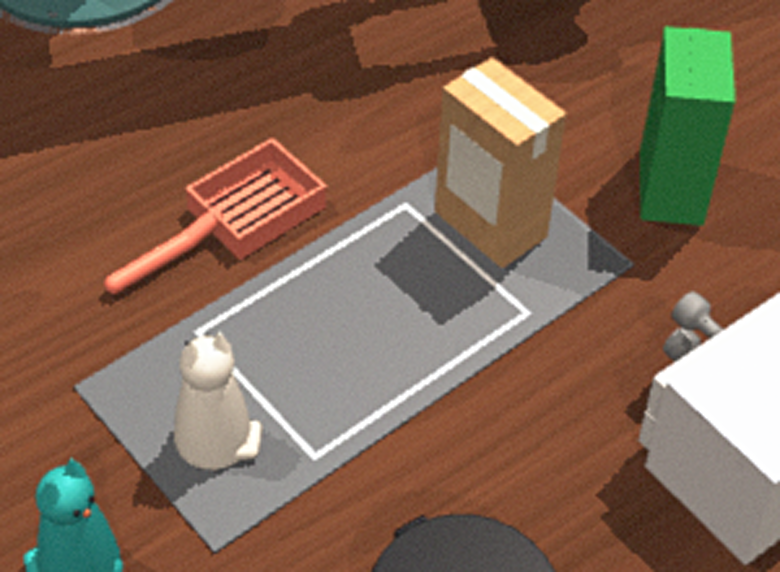

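The crops confirm it: brown carton at the mat's +y end with its white-taped top, white cat at the other end, scoop nearer the robot.

```bash
cat >> h.py <<'E'
def matframe(f,C=None):
    P=ray(f,C,.003)[:,:2]
    o=P.mean(0); yv=(P[0]+P[3]-P[1]-P[2]); yaw=np.arctan2(-yv[0],yv[1]); return o,yaw,P
E
python3 - <<'E'
from h import *
f=grab_frame("top");im=f["frame"]
off=np.array([150,160])
c=lambda *p:(np.array(p)+.5)/2.2-.5+off
for n,C in(("mat",c((190,74),(585,38),(607,206),(202,243))),("outl",c((288,78),(494,61),(508,201),(297,219)))):
    o,yaw,P=matframe(f,C);print(n,o,np.degrees(yaw),[np.linalg.norm(P[i]-P[i-1]).round(4) for i in range(4)])
    if n=="mat": O,Y=o,yaw
hsv=cv2.cvtColor(im,cv2.COLOR_BGR2HSV)
m=(hsv[...,2]>200)&(hsv[...,0]<40); m[:190]=0;m[255:]=0;m[:,:240]=0;m[:,276:]=0
m=cv2.morphologyEx(m.astype(np.uint8),cv2.MORPH_OPEN,np.ones((5,5)))
s,mm=comps(m)[0];print(s)
Q=cv2.boxPoints(cv2.minAreaRect(np.argwhere(mm)[:,::-1].astype(np.int32)));print(Q)
W=ray(f,Q,.153);print(W,[np.linalg.norm(W[i]-W[i-1]).round(4) for i in range(4)])
Rm=np.array([[np.cos(Y),-np.sin(Y)],[np.sin(Y),np.cos(Y)]])
print("mat frame",(W[:,:2]-O)@Rm, "ctr",(W[:,:2].mean(0)-O)@Rm)
g=grab_frame("scene")
cs=np.array([[443,90],[490,60],[565,113],[520,142]])/2.6+[190,180]
V=ray(g,cs,.153);print("scene",V,V.mean(0)) 
cb=np.array([[435,206],[505,266],[548,242]])/2.6+[190,180]
print("scenefoot mat",(ray(g,cb,.003)[:,:2]-O)@Rm)
ct=ray(f,c((546,128)),.01)[0];print("cat",ct,(ct[:2]-O)@Rm)
ss=ray(f,c((355,252),(445,243),(450,312),(358,322),(550,268)),.02);print("scoop mat",(ss[:,:2]-O)@Rm)
E
```

```text
mat [ 0.54961262 -0.04054441] 4.007238159698163 [np.float64(0.1894), np.float64(0.4388), np.float64(0.1898), np.float64(0.4388)]
outl [ 0.54977547 -0.04119629] 3.5793742792373684 [np.float64(0.1581), np.float64(0.2282), np.float64(0.1576), np.float64(0.229)]
[260 201  13  38 400]
[[258.77307 201.11685]
 [269.24945 200.11911]
 [272.84943 237.91913]
 [262.37305 238.91687]]
[[0.56740955 0.11209226 0.153     ]
 [0.56909864 0.08944822 0.153     ]
 [0.48563605 0.08203725 0.153     ]
 [0.48398147 0.10440385 0.153     ]] [np.float64(0.0838), np.float64(0.0227), np.float64(0.0838), np.float64(0.0224)]
mat frame [[ 0.02842005  0.15101981]
 [ 0.02852259  0.12831309]
 [-0.05525385  0.12675282]
 [-0.05534135  0.14918036]] ctr [-0.01341314  0.13881652]
scene [[0.49001538 0.0810846  0.153     ]
 [0.48362732 0.13460758 0.153     ]
 [0.5660372  0.14498984 0.153     ]
 [0.57076394 0.09492124 0.153     ]] [0.52761096 0.11390081 0.153     ]
scenefoot mat [[-0.05765374  0.13278346]
 [ 0.03099656  0.1338685 ]
 [ 0.03437158  0.18118116]]
cat [ 0.55666757 -0.20373126  0.01      ] [-0.0043662  -0.16328091]
scoop mat [[-0.12203262  0.05515182]
 [-0.12126097 -0.04090784]
 [-0.19464007 -0.03886459]
 [-0.19620515  0.05842004]
 [-0.15808095 -0.14880347]]
```

```bash
python3 -m crank '[[[0,0,0],0.14],[[0,0,0],0.14],[[0,0,0],0.14],[[0,0,0],0.14],[[0,0,0],0.14],[[0,0,0],0.14],[[0,0,0],0.14],[[0,0,0],0.148],[[0,0,0],0]]' 100 30
cat >> h.py <<'E'
O=np.array([.5496,-.0408]);Y=np.radians(3.9)
Rm=np.array([[np.cos(Y),-np.sin(Y)],[np.sin(Y),np.cos(Y)]])
def m2(p): return (np.atleast_2d(p)[:,:2]-O)@Rm
def where():
    s=sense();print(round(s['time'],2),'xyz',s['position'].round(4) if hasattr(s['position'],'round') else s['position'],'yaw',s['tool_rot'],'mat',m2(s['position']).round(4),'F',s['contact_force'],'gap',s['finger_gap'])
E
python3 - <<'E'
from h import *
where()
f=grab_frame("top");im=f["frame"]
hsv=cv2.cvtColor(im,cv2.COLOR_BGR2HSV)
m=(abs(hsv[...,0].astype(int)-60)<15)&(hsv[...,1]>120)&(hsv[...,2]>150)
m[260:]=0
s,mm=comps(m)[0];Q=cv2.boxPoints(cv2.minAreaRect(np.argwhere(mm)[:,::-1].astype(np.int32)))
for z in(.12,.15,.18):
    W=ray(f,Q,z);print(z,m2(W).round(3).tolist(),[np.linalg.norm(W[i]-W[i-1]).round(4) for i in range(2)])
E
```

```text
time: 1.2
position: [0.2458, 0.6285, 0.2312]
tool_rot: [-180.0, 0.0, 94.0]
contact_force: [-0.4, -0.2, -0.9]
finger_gap: 0.61
1.2 xyz [0.2458 0.6285 0.2312] yaw [-1.79993034e+02  1.23549076e-02  9.39884928e+01] mat [[-0.2576  0.6885]] F [-0.38102331 -0.19633637 -0.9374425 ] gap 0.610047964098566
0.12 [[0.051, 0.371], [0.113, 0.307], [0.07, 0.269], [0.009, 0.333]] [np.float64(0.0561), np.float64(0.0888)]
0.15 [[0.042, 0.363], [0.103, 0.3], [0.061, 0.264], [0.002, 0.326]] [np.float64(0.0548), np.float64(0.0867)]
0.18 [[0.033, 0.354], [0.092, 0.294], [0.052, 0.258], [-0.006, 0.318]] [np.float64(0.0535), np.float64(0.0845)]
```

```bash
python3 -m crank '[[[-2,1,0],0],[[-4,2.1,0],0],[[-4.2,2.2,0],0],[[-4.2,2.2,0],0],[[-4.2,2.2,0],0],[[-4.2,2.2,0],0],[[-4.2,2.2,0],0],[[-4.2,2.2,0],0],[[-4.2,2.2,0],0],[[-4.2,2.2,0],0]]'
python3 -m crank '[[[-4,2.1,0],0],[[-3,1.8,0],0],[[0,0,0],0],[[0,0,0],0]]'
python3 -c "
from h import *
where()
for n in('scene','top'): cv2.imwrite(f'pics/{n}1.png',grab_frame(n)['frame'])"
```

```text
time: 2.25
position: [0.4808, 0.2464, 0.2317]
tool_rot: [179.9, -0.0, 94.2]
contact_force: [0.5, 0.9, -0.4]
finger_gap: 0.607
time: 2.65
position: [0.5241, 0.1804, 0.2312]
tool_rot: [-180.0, -0.0, 94.0]
contact_force: [0.2, 0.1, 0.2]
finger_gap: 0.605
2.65 xyz [0.5241 0.1804 0.2312] yaw [-1.79980572e+02 -2.56876328e-02  9.40172235e+01] mat [[-0.0104  0.2224]] F [0.16725109 0.10608573 0.16451495] gap 0.6046284731174049
```

View pics/scene1.png

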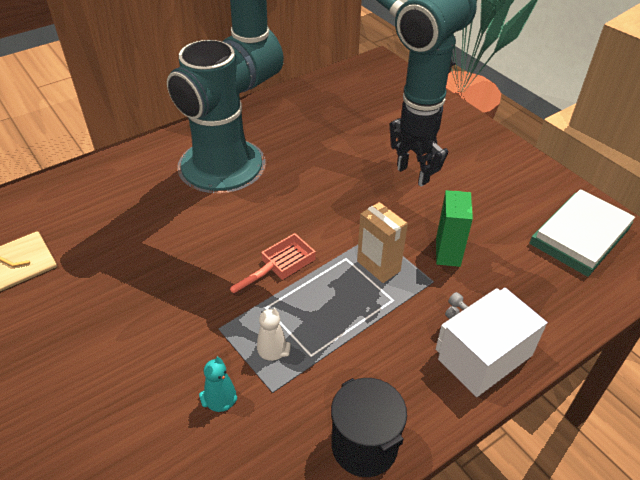

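The fingers (about 425,165) are behind and above the carton (380,240), and everything else is unmoved. I'll lower and make contact.

```bash
python3 -m crank '[[[0,-0.3,2.8],0],[[0,0,2.9],0],[[0,0,2.9],0],[[0,0,2.6],0],[[0,0,0],0],[[-1,0,0],0],[[-1,0,0],0],[[0,0,0],0]]'
python3 -m crank '[[[-1,0,0],0],[[-1,0,0],0],[[-0.5,0,0],0],[[0,0,0],0]]'
python3 -c "
from h import *
where()
a=[cv2.resize(grab_frame(n)['frame'][y:y+240,x:x+260],(390,360)) for n,x,y in(('scene',240,130),('top',190,130))]
cv2.imwrite('pics/c2.png',np.hstack(a))"
```

```text
time: 3.55
position: [0.5236, 0.16, 0.1213]
tool_rot: [179.8, -0.0, 94.0]
contact_force: [0.3, 1.0, 0.9]
finger_gap: 0.605
time: 3.95
position: [0.5241, 0.1349, 0.1194]
tool_rot: [180.0, 0.0, 93.9]
contact_force: [0.6, 0.1, -0.1]
finger_gap: 0.608
3.95 xyz [0.5241 0.1349 0.1194] yaw [1.79992500e+02 5.46763858e-03 9.39277526e+01] mat [[-0.0135  0.177 ]] F [ 0.6437826   0.09469528 -0.05665839] gap 0.6080798795679492
```

View pics/c2.png

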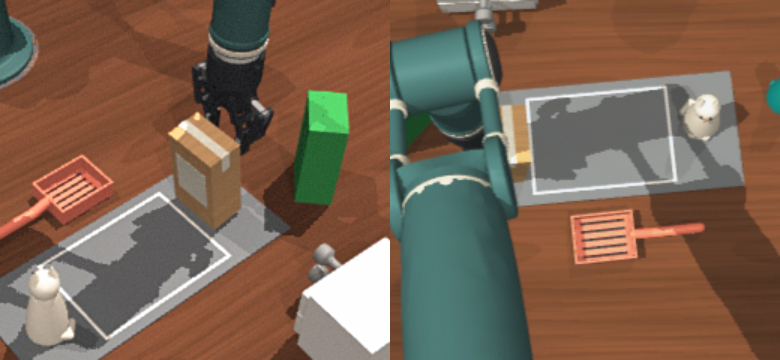

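The carton is still upright, with the fingers just at or touching its back near the top. I'll push on.

```bash
python3 -m crank '[[[-0.6,0,0],0],[[-0.6,0,0],0],[[-0.6,0,0],0],[[0,0,0],0]]'
python3 -c "
from h import *
where()
a=[cv2.resize(grab_frame(n)['frame'][y:y+240,x:x+260],(390,360)) for n,x,y in(('scene',240,130),('top',190,130))]
cv2.imwrite('pics/c3.png',np.hstack(a))"
```

```text
time: 4.45
position: [0.5252, 0.1171, 0.1192]
tool_rot: [-180.0, 0.0, 94.0]
contact_force: [-0.4, 0.2, -0.8]
finger_gap: 0.608
4.45 xyz [0.5252 0.1171 0.1192] yaw [-1.79984130e+02  2.00379743e-02  9.39703411e+01] mat [[-0.0136  0.1592]] F [-0.38338916  0.22927569 -0.84233197] gap 0.6075951346593734
```

View pics/c3.png

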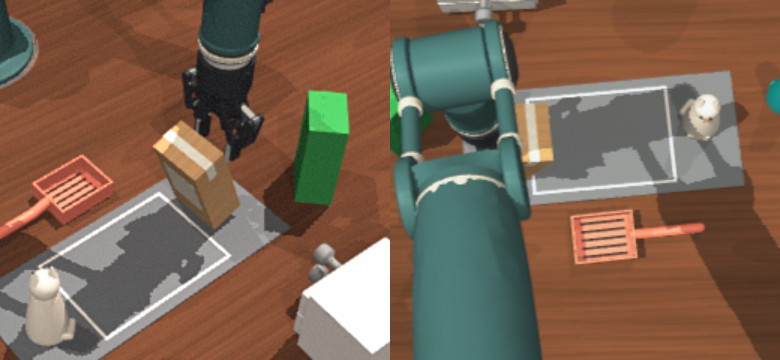

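It is tipping about its far foot edge and the foot hasn't slid. I'll keep going gently.

```bash
python3 -m crank '[[[-0.6,0,0],0],[[-0.6,0,0],0],[[-0.6,0,0],0],[[-0.6,0,0],0],[[-0.6,0,0],0],[[0,0,0],0],[[0,0,0],0],[[0,0,0],0],[[0,0,0],0]]'
python3 -c "
from h import *
where()
a=[cv2.resize(grab_frame(n)['frame'][y:y+240,x:x+260],(390,360)) for n,x,y in(('scene',240,130),('top',190,130))]
cv2.imwrite('pics/c4.png',np.hstack(a))"
```

```text
time: 5.45
position: [0.5274, 0.0882, 0.1193]
tool_rot: [180.0, -0.0, 94.0]
contact_force: [0.5, 0.1, -0.6]
finger_gap: 0.607
5.45 xyz [0.5274 0.0882 0.1193] yaw [ 1.79998238e+02 -2.36695982e-03  9.40285740e+01] mat [[-0.0134  0.1302]] F [ 0.51497967  0.13353583 -0.58886428] gap 0.6068200240233794
```

View pics/c4.png

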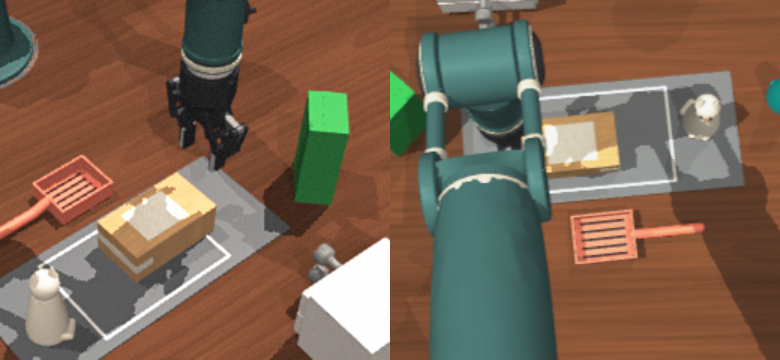

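It has toppled flat, top pointing toward the cat. I'll back off, lower behind its foot and measure.

```bash
python3 -m crank '[[[2,0,0],0],[[2.5,0,0],0],[[0,0,0],0],[[0,0,2],0],[[0,0,2.5],0],[[0,0,2.5],0],[[0,0,2.5],0],[[0,0,0],0],[[0,0,0],0]]'
python3 -c "
from h import *
where()
g=grab_frame('scene')
cv2.imwrite('pics/c5.png',cv2.resize(g['frame'][200:360,240:440],None,fx=4,fy=3.75,interpolation=cv2.INTER_CUBIC))"
```

```text
time: 6.45
position: [0.5238, 0.1325, 0.0241]
tool_rot: [-179.9, 0.0, 94.0]
contact_force: [0.5, -1.0, 0.3]
finger_gap: 0.607
6.45 xyz [0.5238 0.1325 0.0241] yaw [-1.79921020e+02  2.03227601e-02  9.40130282e+01] mat [[-0.0139  0.1747]] F [ 0.50202187 -0.97163876  0.3166954 ] gap 0.6066742887648023
```

View pics/c5.png

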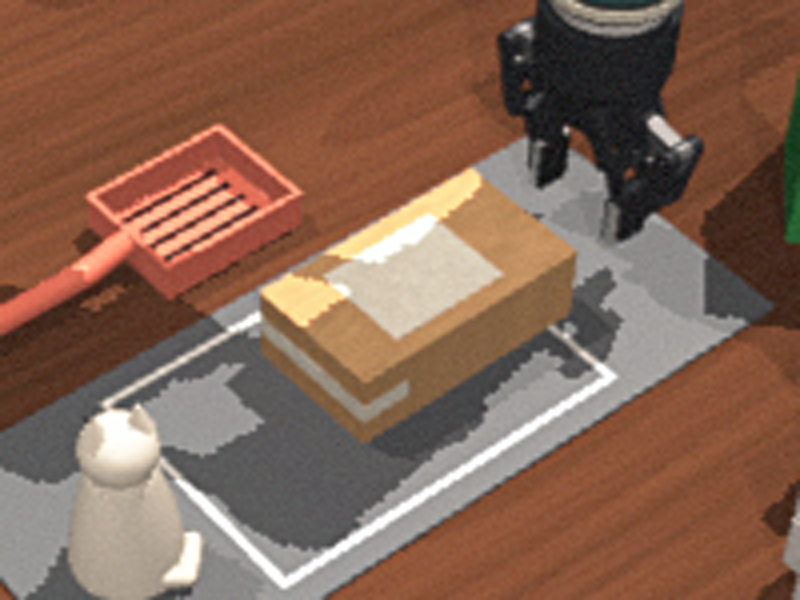

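```bash
python3 -c "
from h import *
g=grab_frame('scene')
q=np.array([[262,293],[365,382],[575,252],[475,170]])/[4,3.75]+[240,200]
W=ray(g,q,.058);print(m2(W).round(4),[np.linalg.norm(W[i]-W[i-1]).round(4) for i in range(4)],m2(W).mean(0))
b=np.array([[365,441],[570,316]])/[4,3.75]+[240,200]
print(m2(ray(g,b,.003)))
"
```

```text
[[-0.0495 -0.0226]
 [ 0.0329 -0.0205]
 [ 0.0304  0.127 ]
 [-0.0512  0.1277]] [np.float64(0.1503), np.float64(0.0824), np.float64(0.1476), np.float64(0.0816)] [-0.00934636  0.05292142]
[[ 0.03238963 -0.01863773]
 [ 0.03252847  0.12736687]]
```

```bash
python3 -m crank '[[[-1.5,0.4,0.4],0],[[-1.2,0,0],0],[[-0.6,0,0],0],[[-0.6,0,0],0],[[-0.6,0,0],0],[[-0.6,0,0],0],[[-0.6,0,0],0],[[-0.6,0,0],0],[[-0.6,0,0],0],[[0,0,0],0]]'
python3 -c "
from h import *
where()
g=grab_frame('scene')
cv2.imwrite('pics/c6.png',cv2.resize(g['frame'][200:360,240:440],None,fx=4,fy=3.75,interpolation=cv2.INTER_CUBIC))"
```

```text
time: 7.55
position: [0.5329, 0.0633, 0.0201]
tool_rot: [-180.0, 0.0, 94.0]
contact_force: [-0.1, 0.3, 0.9]
finger_gap: 0.609
7.55 xyz [0.5329 0.0633 0.0201] yaw [-1.79975273e+02  4.21410780e-02  9.39959862e+01] mat [[-0.0096  0.105 ]] F [-0.05497528  0.29457308  0.86764797] gap 0.6093151266480414
```

View pics/c6.png

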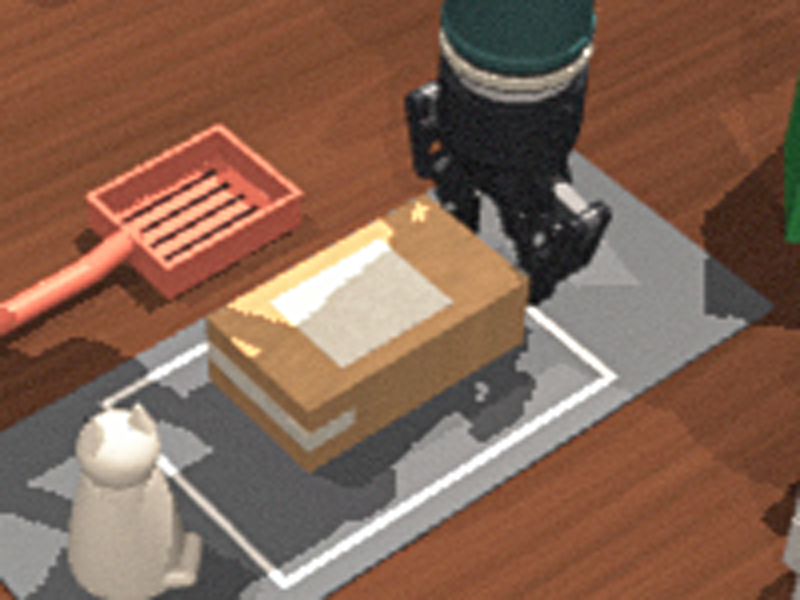

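It slides straight. About 1.5 cm more, then retreat and check.

```bash
python3 -m crank '[[[-0.5,0,0],0],[[-0.5,0,0],0],[[-0.4,0,0],0],[[-0.2,0,0],0],[[0,0,0],0],[[1,0,0],0],[[2,0,0],0],[[2,0,0],0],[[0,0,-3],0],[[0,0,-4],0]]'
python3 -m crank '[[[2,0,-4],0],[[3,0,-4],0],[[4,-1,-2],0],[[4,-2,0],0],[[4,-2,0],0],[[0,0,0],0],[[0,0,0],0]]'
python3 -c "
from h import *
where()
g=grab_frame('scene');cv2.imwrite('pics/c7.png',cv2.resize(g['frame'][200:360,240:440],None,fx=4,fy=3.75,interpolation=cv2.INTER_CUBIC))
t=grab_frame('top');cv2.imwrite('pics/t7.png',cv2.resize(t['frame'][160:320,150:500],None,fx=2.2,fy=2.2,interpolation=cv2.INTER_CUBIC))"
```

```text
time: 8.6
position: [0.5278, 0.0993, 0.0885]
tool_rot: [-179.6, 0.0, 94.1]
contact_force: [0.2, 0.4, -0.4]
finger_gap: 0.609
time: 9.3
position: [0.468, 0.2656, 0.1904]
tool_rot: [180.0, 0.0, 94.2]
contact_force: [-0.3, -0.5, -0.2]
finger_gap: 0.608
9.3 xyz [0.468  0.2656 0.1904] yaw [1.79980103e+02 1.81976064e-02 9.42030519e+01] mat [[-0.0605  0.3112]] F [-0.25336117 -0.4717175  -0.21098046] gap 0.6083601807108759
```

View pics/c7.png

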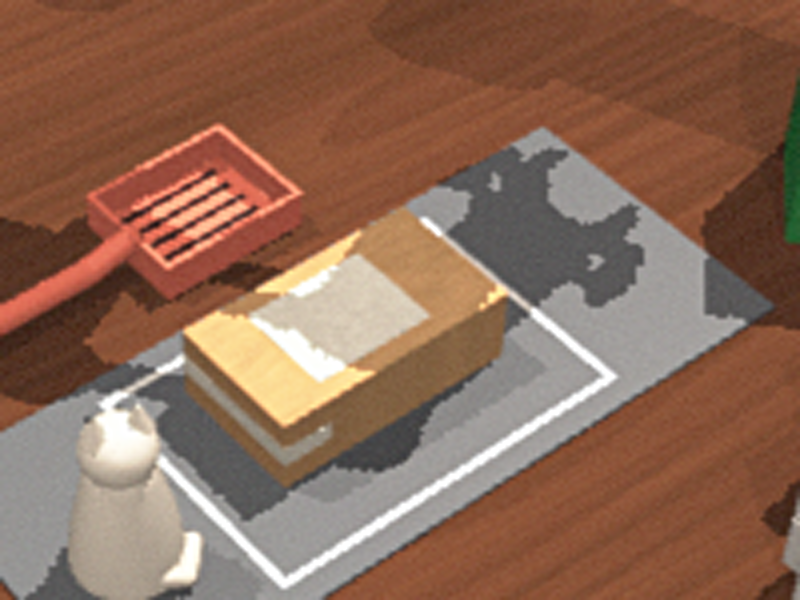

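View pics/t7.png

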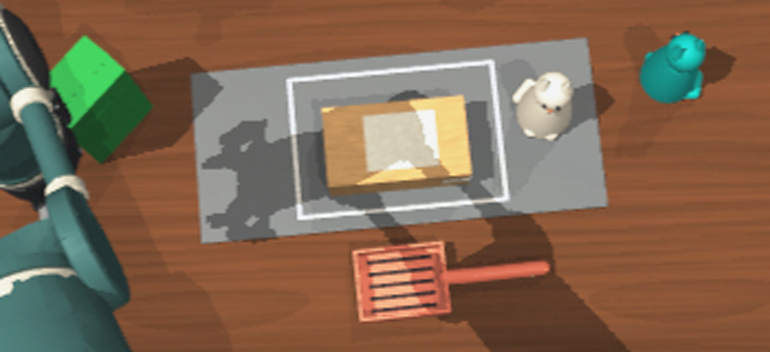

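```bash
python3 -c "
from h import *
g=grab_frame('scene');t=grab_frame('top')
q=np.array([[184,330],[288,427],[505,292],[405,208]])/[4,3.75]+[240,200]
print('scene',m2(ray(g,q,.058)).round(4).tolist())
p=np.array([[322,109],[466,96],[471,179],[328,188]])/2.2+[150,160]
print('top',m2(ray(t,p,.058)).round(4).tolist())
where();job_done()"
```

```text
scene [[-0.0535, -0.0706], [0.0324, -0.0699], [0.0294, 0.0778], [-0.0521, 0.0779]]
top [[0.0264, 0.0756], [0.0266, -0.0769], [-0.0626, -0.0731], [-0.0586, 0.0761]]
9.5 xyz [0.4693 0.2635 0.1901] yaw [-1.79991468e+02  2.20547470e-02  9.39327136e+01] mat [[-0.0594  0.309 ]] F [-0.0226773  -0.31669563 -0.19607336] gap 0.6040854399320881
the job is handed in; nothing more can be done
```

I toppled the brown carton onto its broad face inside the white outline, with its top pointing towards the cat, and handed the job in at about 9.5 s. I tipped it by pushing high on its back with part-open fingertips, then slid it about 5 cm by pushing at its foot. It was only pushed, never gripped or lifted.

- **Carton position:** in the last images its corners lie at about x −0.06 to +0.03 m and y −0.077 to +0.078 m in the mat frame. The limits are ±0.079 m and ±0.114 m. The two views disagree by up to about 9 mm in x, from corners read by eye, which is still inside the limits.
- **Cat and scoop:** both are at the same pixels as before, judged by eye and not measured.
- **Robot:** it is clear of everything, and the contact force reads about zero.

No check failed; the job gives no verdict.

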